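Put the doming set back in order

ROBOT

A 6-joint arm with a two-finger parallel gripper is mounted at the origin on the work surface. World frame = base frame: x ahead of the robot, y to its left, z up, the work surface at z = 0. Lengths are in mm, angles in rad, forces in N, time in s.
With the tool pointing down it reaches from about 350 to 875 mm from the base axis. Payload 4.2 kg.
Tool frame: the origin (TCP) lies between the finger pads; the fingertips stand 25 mm ahead of it and the grasp point (between the pads) lies 6 mm ahead of it; z points along the fingers, y is the line along which they close (so a half turn about z gives the same grasp; the last joint's range is limited). The gripper opens to 85 mm and grips with 20 to 120 N. Pads are 22 mm wide; open, the fingers measure 114 mm over their backs; the gripper's body (76 mm by 85 mm) begins 54 mm behind the grasp point. The pads swing forward as they close: fully open they stand 13 mm farther back than shut.
Start: joints at [-1.062, 0.385, 0.008, 0, -1.194, -0.259], TCP at [154.523, -605.576, 256.312] pointing down, gripper open.
Joint ranges: [-3.14, 3.14], [-1.21, 2.06], [-1.07, 1.41], [-3.16, 2.05], [-2.99, -0.16], [-3.1, 3.1]. Speed limits (rad/s): [2.79, 2.79, 3.14, 3.14, 3.14, 3.14].

INTERFACE

Orientations are given as a unit quaternion [x, y, z, w].
In Python, from bench import arm gives the robot as it stands.
- The arm moves only by the shell command python3 -m pendant 'ROWS'. ROWS is JSON, a list of rows, each a list of 7 numbers: the shift along the tool's x, y, z in m, then the turn, a rotation vector about the tool's x, y, z in degrees, then the finger opening in m, from 0 to 0.0854. In form: [[x, y, z, wx, wy, wz, fingers], ...]. A call has 1 to 12 rows; each row shifts and turns the commanded pose from where the row before left it, along the tool's axes as they then stand; what a row does not reach is not made up. A row lasts 1/10 s, in which the tool goes at most 50 mm and 8.59 degrees, less where a joint would pass 70% of its speed; a pose out of reach is approached as far as the arm can. A call is refused whole if a number of a shift passes 0.05 or a number of a turn 8.59, either way. A call with a gripper value outside its range is refused whole. The fingers move at their own pace and stop on an object; the grip force is fixed at half the most. Time passes only in rows, so rows that do not move let the fingers close. It gives the time, the measured TCP pose, the force, the opening and the grip force at its end, in the units of the state.
- arm.read_state(): the state, without advancing time (a new reading comes with each control period).
- arm.get_image(name): name is "scene" or "top" or "wrist"; returns a dict with "image" (400x640x3 uint8, red, green, blue), "fx", "fy", "cx", "cy" (pixels), "k1" (the pictures are not rectified: a ray, as slopes to the right and down, at radius r is drawn at 1 + k1 r^2 times it, then the intrinsics apply), "xyz" and "rotation" of the camera in the world. Camera axes: x right, y down, z forward; pixel columns grow to the right and rows downward; lengths in mm; the calibration is good to about 2 mm. A picture is of the moment at which its call begins. There is no depth.
- arm.job_done(): hands the job in; it is judged then, once.
The state is a dict: "clock": time; "joints": joint angles; "joint_vel": joint speeds; "joint_efforts": joint torques, N m; "position": TCP position; "ee_rot": TCP orientation; "contact_force": force on the tool from outside, world axes, zero at the start; "wrist_torque": the same for the moment, N m; "gripper_width": finger opening in mm; "grasp_force": force on a finger pad.
Only numpy, scipy, OpenCV 4.12 (cv2) and the standard library are available. Lean on these libraries where they do the work, as an engineer would, in place of code of your own. Each camera call takes 0.05 s, during which the arm holds its last target. There are 200 camera calls.

TASK

Put the doming set back in order: set the orange insert in the recess of the blue die holder and press it down until it is fully home, flush with the holder's top. Lower the polished brass ball gently to the bottom of the terracotta pot and let go of it there, without dropping or knocking it, and leave the other things on the bench alone.

Things in the scene. Friction and masses are not known exactly. Their poses are not given: they have to be found in the camera images.
- insert: Orange rectangular nylon forming insert, 60 (its x) x 44 (its y) x 32 (z, height) mm, flat all over, about 0.18 kg, loose. It starts lying flat on the bench at any of a wide range of yaws. Origin: centre of its underside, z up. A half turn makes no difference to it.
- holder: Blue steel die holder, fixed to the bench, 120 (x) x 100 (y) x 52 (z) mm, with a rectangular recess from above in its middle, 64 (along its x) x 48 (along its y) mm, widening over its top 6 mm by a sloped lead-in to 72 x 56 mm at the mouth; so below that the insert fits with 2 mm to spare on every side, long side along the holder's x. Origin: centre of its underside, z up.
- recess (a point): Centre of the recess's mouth, level with the holder's top face (52 mm above the bench); axes as the holder's.
- seat (a joint): Knock-out plate, the aluminium floor of the recess: slides down stiffly and stays where it is left (about 7 N to move it; the insert's own weight does not). Metres pressed down: 0 = raised, its top 18 mm below the mouth, so an insert stood on it is 14 mm proud; 0.014 = fully down on its stop, its top 32 mm below the mouth, the insert flush. It starts raised or up to 2 mm down.
- seat_top (a point): Centre of the upper face of the knock-out plate (58 x 42 mm); moves with it.
- ball: Polished brass ball, 44 mm in diameter, about 0.3 kg, loose, resting on a black ring stand. Origin: the ball's lowest point as it starts (it turns with the ball); see ball_center.
- ball_center (a point): Centre of the ball; about 29 mm above the bench at the start.
- stand: Black rubber ring on which the ball starts, fixed to the bench: 40 mm outside, 28 mm inside diameter, 12 mm high. Origin: centre of its underside.
- pot: Round terracotta pot, fixed to the bench, open on top: 144 mm outside and 134 mm inside diameter at the rim, narrowing a little towards the bottom (inside floor about 106 mm across), 66 mm high, wall 5 mm. Origin: centre of its underside.
- pot_in (a point): Centre of the pot's flat inner floor, 6 mm above the bench, 60 mm below the rim.
- hammer: Bystander, loose: a hammer, at the edge of the work area.
- screwdriver: Bystander, loose: a red-handled screwdriver, at the edge of the work area.
- benchblock: Bystander, loose: a bare steel bench block, 65 x 65 x 22 mm, at the edge of the work area.
- jar: Bystander, loose: a jar, 60 across, 75 tall, at the edge of the work area.
- mug: Bystander, loose: a blue mug, 80 across, 95 tall, at the edge of the work area.
- wrench: Bystander, loose: a wrench, at the edge of the work area.

How it is judged (in metres and radians):
At the end, for the whole second after the job is handed in: The insert sits upright in the holder's recess with its top within 1.8 mm of flush (knock-out plate at least 12 mm down), square with it and at rest; the ball lies at the bottom of the pot (centre less than 32 mm above its inner floor, within 50 mm of its axis), no longer rolling (under 0.08 m/s) (z of insert in the frame of recess below -0.0302 m and horizontal distance between insert and recess below 0.004 m and angle between insert's own z axis and vertical below 0.06 rad and angle between the x axis of insert and the x axis of holder, either way round below 0.12 rad and value of joint seat above 0.012 m and linear speed of insert below 0.02 m/s and horizontal distance between ball_center and pot_in below 0.05 m and z of ball_center in the frame of pot_in below 0.032 m and linear speed of ball below 0.08 m/s); the robot touches nothing.
It fails at once if the ball strikes the pot or is pressed on it with more than 45 N (contact force between ball and pot above 45 N).
It fails at once if the ball is dropped (moving faster than 0.45 m/s with no finger on it, as after a free fall of some 10 to 20 mm) (linear speed of ball above 0.45 m/s and contact force between the fingers and ball below 0.05 N).
It fails at once if a bystander (hammer, screwdriver, bench block, jar, mug or wrench) is shifted by more than 40 mm (distance of any of hammer, screwdriver, benchblock, jar, mug, wrench from where it was at the start of the episode above 0.04 m).
It also fails if it takes over 56 s, if anything falls off the work surface, if the arm or the gripper's body presses on something with over 40 N, if the wrist force passes 120 N, or if a joint passes its speed limit or range.

## Working session

There is one attempt and no reset: what is moved stays moved. The work goes in short steps, Python scripts to look and compute and a shell command to move; the robot and the scene stay as the last step left them, time stands still between calls to the robot, and variables do not carry over. Pictures are saved under pics/ and viewed, at most 10 in all, crops included, and the job is handed in when it is done.

```bash
mkdir -p pics
cat > h.py <<'E'
import numpy as np, cv2
from bench import arm
from scipy.spatial.transform import Rotation as R
def grab(n,f=None):
    d=arm.get_image(n)
    if f: cv2.imwrite('pics/'+f,d['image'][:,:,::-1])
    return d
def rot(d):
    r=np.array(d['rotation'],float)
    return R.from_quat(r).as_matrix() if r.size==4 else r.reshape(3,3)
def pix2w(d,uv,z):
    uv=np.atleast_2d(np.array(uv,float))
    K=np.array([[d['fx'],0,d['cx']],[0,d['fy'],d['cy']],[0,0,1]])
    p=np.c_[(uv[:,0]-d['cx'])/d['fx'],(uv[:,1]-d['cy'])/d['fy']]
    q=p.copy()
    for _ in range(20): q=p/(1+d['k1']*(q**2).sum(1,keepdims=True))
    r=np.c_[q,np.ones(len(q))]@rot(d).T
    o=np.array(d['xyz'],float)
    return o+r*((np.array(z)-o[2])/r[:,2])[:,None]
E
python3 - <<'E'
from h import *
for n in('top','scene'):
    d=grab(n,n+'0.png'); print(n,{k:v for k,v in d.items() if k!='image'})
s=arm.read_state();print(s)
E
```

```text
top {'fx': 517.8128547276372, 'fy': 517.8128547276372, 'cx': 316.17354859210985, 'cy': 200.0282682134113, 'k1': -0.0367508072825972, 'xyz': array([ 298.60807383,    8.78761646, 1723.7641004 ]), 'rotation': array([ 0.7085186 , -0.70095867,  0.06400423, -0.05061423])}
scene {'fx': 446.1140860546067, 'fy': 446.1140860546067, 'cx': 319.3311124880923, 'cy': 197.3430678398071, 'k1': 0.01453240414634649, 'xyz': array([ 911.55133461, -639.46659315, 1162.83672742]), 'rotation': array([ 0.93097027,  0.22740783, -0.06779743, -0.27745909])}
{'clock': 0.1, 'joints': array([-1.06241859e+00,  3.85483518e-01,  6.77332151e-03, -4.37277660e-04,
       -1.19401090e+00, -2.58589243e-01]), 'joint_vel': array([-0.00028909, -0.00339811,  0.00164355,  0.00019093,  0.00167849,
        0.00199705]), 'joint_efforts': array([-5.47508043e-04, -3.93318951e+01,  1.88929385e+01,  4.19792712e+00,
       -2.57897758e-03,  3.30321456e-06]), 'position': array([ 154.39650191, -605.14304404,  255.33250154]), 'ee_rot': array([-1.24489730e-01,  9.92220409e-01,  9.68518536e-04, -1.71614960e-04]), 'contact_force': array([0.51151795, 0.80616761, 0.13153971]), 'wrist_torque': array([0.00975231, 0.0107135 , 0.0008652 ]), 'grasp_force': 0.0, 'gripper_width': 85.41122716588498}
```

View pics/top0.png

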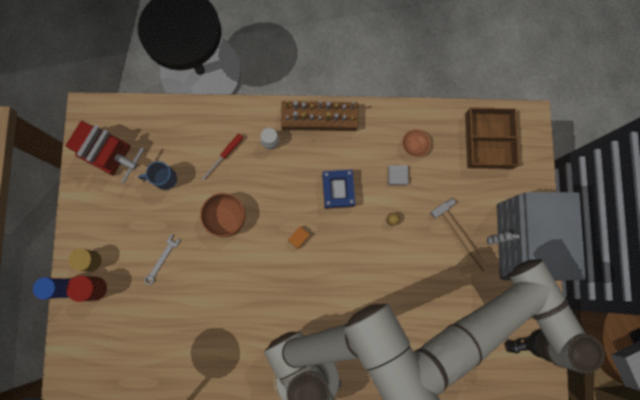

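View pics/scene0.png

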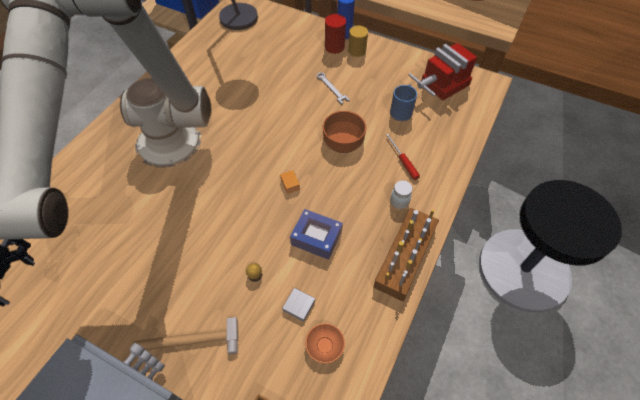

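Top view: the insert is at (299,237), holder (339,188), ball (393,219), pot (223,215), hammer head (443,208). Next I'll get coarse positions, then refine with the wrist camera.

Run:
```python
from h import *
d=grab('top'); im=d['image']; hsv=cv2.cvtColor(im,cv2.COLOR_RGB2HSV)
def blob(lo,hi,box,z,name):
    m=cv2.inRange(hsv,lo,hi); k=np.zeros_like(m); x0,y0,x1,y1=box; k[y0:y1,x0:x1]=m[y0:y1,x0:x1]
    ys,xs=np.nonzero(k); 
    if len(xs)<5: print(name,'none',hsv[(y0+y1)//2,(x0+x1)//2]);return
    w=pix2w(d,np.c_[xs,ys],z)[:,:2].astype(np.float32)
    print(name,len(xs),w.mean(0),cv2.minAreaRect(w), 'bbox',xs.min(),ys.min(),xs.max(),ys.max())
blob((5,160,90),(16,255,255),(280,220,320,255),25,'insert')
blob((105,90,40),(130,255,255),(315,160,365,215),52,'holder')
blob((10,120,30),(30,255,255),(383,209,403,229),29,'ball')
blob((0,90,30),(12,255,255),(195,185,250,245),60,'pot')
print(pix2w(d,[[223,215],[443,208],[398,175]],[66,20,22]))
print(hsv[237,299],hsv[219,393],hsv[230,310],hsv[215,223])
```

```text
insert 222 [452.5732    34.387936] ((452.7679748535156, 34.449729919433594), (41.78457260131836, 57.418785095214844), 49.53295135498047) bbox 289 228 308 247
holder 646 [611.8031  -94.28955] ((612.60302734375, -94.2232666015625), (116.71263885498047, 95.12813568115234), 4.266907691955566) bbox 323 171 353 206
ball 129 [ 517.83905 -277.25638] ((517.4878540039062, -277.1302185058594), (36.69773483276367, 40.26158905029297), 0.6255189776420593) bbox 387 213 399 224
pot 1523 [519.73645 281.27896] ((519.75244140625, 280.1275634765625), (141.9092559814453, 140.6041717529297), 46.41128158569336) bbox 200 193 244 236
[[ 517.62411457  278.31068078   66.        ]
 [ 555.93331831 -447.49098191   20.        ]
 [ 666.32700313 -297.40188051   22.        ]]
[ 14 181 141] [ 21 140 135] [ 15 104 105] [ 10 144 124]
```

```bash
cat >> h.py <<'E'
def todo(x,y,z,yaw=None):
    "tool-frame shift (m) to world target; yaw (deg) = wanted direction of tool y, mod 180 -> turn about tool z"
    s=arm.read_state(); M=R.from_quat(s['ee_rot']).as_matrix()
    t=M.T@(np.array([x,y,z])-s['position'])/1000
    yc=np.degrees(np.arctan2(M[1,1],M[0,1]))
    print('clock %.2f pos %s yawY %.2f tilt %.2f shift %s |%.3f|'%(s['clock'],s['position'].round(1),yc,np.degrees(np.arccos(-M[2,2])),t.round(4),np.linalg.norm(t)), 'q6 %.2f'%s['joints'][5],'w %.1f gf %.1f F %s'%(s['gripper_width'],s['grasp_force'],s['contact_force'].round(1)))
    if yaw is not None:
        print('turn z (deg):',-((yaw-yc+90)%180-90))
E
python3 -m pendant '[[-0.02,0.011,0,0,0,0,0.085],[-0.04,0.021,0,0,0,0,0.085],[-0.04,0.021,0,0,0,0,0.085],[-0.04,0.021,0,0,0,0,0.085],[-0.04,0.021,0,0,0,0,0.085],[-0.04,0.021,0,0,0,0,0.085],[-0.04,0.021,0,0,0,0,0.085],[-0.04,0.021,0,0,0,0,0.085],[-0.04,0.021,0,0,0,0,0.085],[-0.04,0.021,0,0,0,0,0.085],[-0.02,0.01,0,0,0,0,0.085],[0,0,0,0,0,0,0.085]]'
python3 - <<'E'
from h import *
todo(518,-277,256); d=grab('wrist','w1.png'); print(d['xyz'],d['rotation'],d['fx'])
E
```

```text
clock: 1.35
position: [492.2, -301.1, 255.7]
ee_rot: [-0.127, 0.992, 0.0, -0.0]
contact_force: [-1.7, 0.5, -0.7]
gripper_width: 85.0
grasp_force: 0.0
clock 1.35 pos [ 492.2 -301.1  255.7] yawY 104.54 tilt 0.03 shift [-0.0311  0.0169 -0.0003] |0.035| q6 -1.05 w 85.0 gf 0.0 F [-1.7  0.5 -0.7]
[ 423.34838528 -318.9409887   374.00773661] [0.60602762 0.78310521 0.11048696 0.0852607 ] 357.506838226403
```

View pics/w1.png

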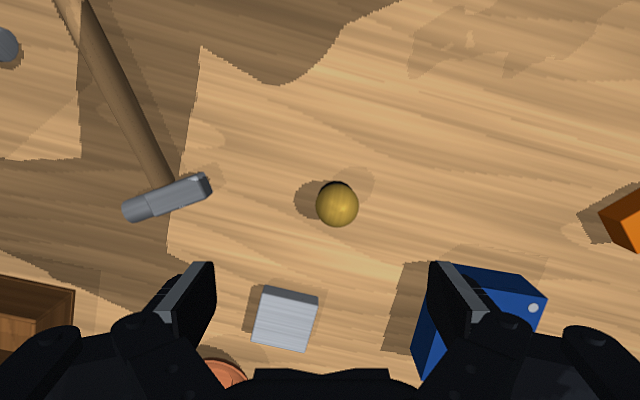

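The ball is clearly seen at (337,204), the hammer head well to the left at (165,198). Next I'll compute the ball position and the shift to it.

Run:
```python
from h import *
d=grab('wrist'); im=d['image']; hsv=cv2.cvtColor(im,cv2.COLOR_RGB2HSV)
m=cv2.inRange(hsv,(18,120,60),(32,255,255)); m[:170]=0;m[240:]=0;m[:,:300]=0;m[:,370:]=0
m=cv2.morphologyEx(m,cv2.MORPH_OPEN,np.ones((3,3)))
c=max(cv2.findContours(m,0,1)[0],key=cv2.contourArea); (u,v),r=cv2.minEnclosingCircle(c); print(u,v,r)
b=pix2w(d,[[u,v]],29)[0]; print(b, pix2w(d,[[165,198]],20))
todo(b[0],b[1],36)
```

```text
337.31378173828125 207.00344848632812 21.893310546875
[ 517.90761788 -278.03791679   29.        ] [[ 555.04509269 -450.12754534   20.        ]]
clock 1.45 pos [ 490.1 -302.8  255.9] yawY 104.37 tilt 0.07 shift [-0.0333  0.017   0.2198] |0.223| q6 -1.05 w 84.9 gf 0.0 F [ 0.7 -0.3 -0.2]
```

```bash
python3 -m pendant '[[-0.0155,0.0085,0.02,0,0,0,0.085],[-0.0155,0.0085,0.03,0,0,0,0.085],[0,0,0.04,0,0,0,0.085],[0,0,0.04,0,0,0,0.085],[0,0,0.03,0,0,0,0.085],[0,0,0.01,0,0,0,0.085],[0,0,0,0,0,0,0.085],[0,0,0,0,0,0,0.085]]'
python3 - <<'E'
from h import *
todo(517.6,-278,36); grab('wrist','w2.png')
E
```

```text
clock: 2.25
position: [516.8, -280.0, 87.8]
ee_rot: [-0.124, 0.992, -0.001, 0.001]
contact_force: [0.2, -0.5, 0.8]
gripper_width: 85.0
grasp_force: 0.0
clock 2.25 pos [ 516.8 -280.    87.8] yawY 104.29 tilt 0.15 shift [-0.0012  0.0018  0.0518] |0.052| q6 -1.10 w 85.0 gf 0.0 F [ 0.2 -0.5  0.8]
```

View pics/w2.png

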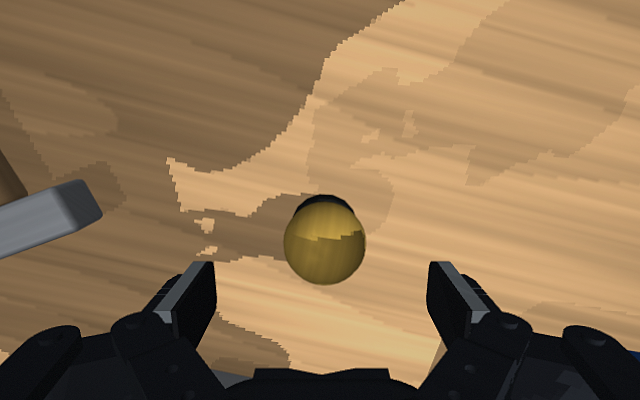

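Ball at (325,244), midway between the fingers to within 2 mm. I'll descend and grip.

```bash
python3 -m pendant '[[-0.001,0.002,0.02,0,0,0,0.085],[0,0,0.02,0,0,0,0.085],[0,0,0.0115,0,0,0,0.085],[0,0,0,0,0,0,0.085],[0,0,0,0,0,0,0.06],[0,0,0,0,0,0,0.045],[0,0,0,0,0,0,0.03],[0,0,0,0,0,0,0.03],[0,0,0,0,0,0,0.03],[0,0,0,0,0,0,0.03],[0,0,0,0,0,0,0.03]]'
python3 -c "
from h import *
todo(518,-278,36)"
```

```text
clock: 3.4
position: [517.7, -277.9, 36.5]
ee_rot: [-0.125, 0.992, -0.001, 0.001]
contact_force: [-1.6, -2.9, 5.2]
gripper_width: 41.8
grasp_force: 59.9
clock 3.40 pos [ 517.7 -277.9   36.5] yawY 104.34 tilt 0.21 shift [-0.0003 -0.0002  0.0005] |0.001| q6 -1.11 w 41.8 gf 59.9 F [-1.6 -2.9  5.2]
```

```bash
python3 -m pendant '[[0,0,-0.005,0,0,0,0.03],[0,0,-0.005,0,0,0,0.03],[0,0,-0.005,0,0,0,0.03],[0,0,0,0,0,0,0.03],[0,0,0,0,0,0,0.03]]'
python3 - <<'E'
from h import *
todo(518,-278,36); grab('wrist','w3.png')
E
```

```text
clock: 3.9
position: [516.4, -276.7, 49.7]
ee_rot: [-0.125, 0.992, 0.0, -0.0]
contact_force: [0.1, 0.7, -4.1]
gripper_width: 41.6
grasp_force: 60.9
clock 3.90 pos [ 516.4 -276.7   49.7] yawY 104.31 tilt 0.02 shift [-0.0012 -0.0017  0.0137] |0.014| q6 -1.11 w 41.6 gf 60.9 F [ 0.1  0.7 -4.1]
```

View pics/w3.png

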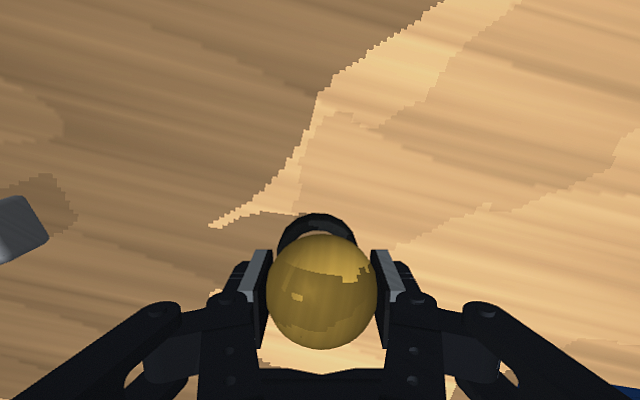

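Ball held at (321,290), centred on the pads. I'll raise it and carry it toward the pot.

```bash
python3 -m pendant '[[0,0,-0.02,0,0,0,0.03],[0,0,-0.04,0,0,0,0.03],[0,0,-0.04,0,0,0,0.03],[0,0,-0.04,0,0,0,0.03],[0,0,-0.03,0,0,0,0.03],[-0.005,0.02,0,0,0,0,0.03],[-0.01,0.039,0,0,0,0,0.03],[-0.01,0.039,0,0,0,0,0.03],[-0.01,0.039,0,0,0,0,0.03],[-0.01,0.039,0,0,0,0,0.03],[-0.01,0.039,0,0,0,0,0.03],[-0.01,0.039,0,0,0,0,0.03]]'
python3 -m pendant '[[-0.01,0.039,0,0,0,0,0.03],[-0.01,0.039,0,0,0,0,0.03],[-0.01,0.039,0,0,0,0,0.03],[-0.01,0.039,0,0,0,0,0.03],[-0.01,0.039,0,0,0,0,0.03],[-0.01,0.039,0,0,0,0,0.03],[-0.005,0.02,0,0,0,0,0.03],[0,0,0,0,0,0,0.03],[0,0,0,0,0,0,0.03]]'
python3 - <<'E'
from h import *
todo(519,280,220); grab('wrist','w4.png')
E
```

```text
clock: 5.15
position: [516.0, -13.1, 219.4]
ee_rot: [-0.124, 0.992, 0.0, -0.0]
contact_force: [1.1, 0.5, -3.5]
gripper_width: 41.5
grasp_force: 61.4
clock: 6.05
position: [516.3, 247.2, 219.2]
ee_rot: [-0.125, 0.992, -0.0, -0.001]
contact_force: [0.7, -0.7, -3.1]
gripper_width: 41.5
grasp_force: 61.4
clock 6.05 pos [516.3 247.2 219.2] yawY 104.34 tilt 0.11 shift [-0.0107  0.0311 -0.0009] |0.033| q6 -2.05 w 41.5 gf 61.4 F [ 0.7 -0.7 -3.1]
```

View pics/w4.png

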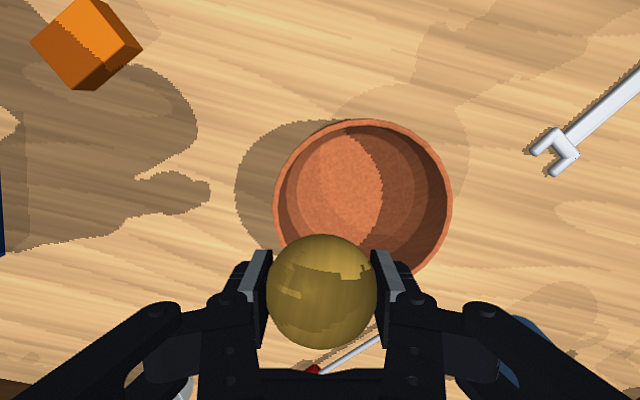

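The pot rim spans u 272–452 with its top at v 118, so its centre is about (362,208). The insert is at (88,43) and the wrench at (560,150) is clear.

Run:
```python
from h import *
d=grab('wrist')
p=pix2w(d,[[272,208],[452,208],[362,118],[362,208]],66);print(p.round(1))
c=pix2w(d,[[362,118]],66)[0]; cc=pix2w(d,[[362,208]],66)[0]; print(c+(cc-c)/np.linalg.norm(cc-c)*72)
todo(*p[3][:2],100)
```

```text
[[536.7 211.6  66. ]
 [501.5 349.7  66. ]
 [452.3 261.5  66. ]
 [519.  280.8  66. ]]
[521.42857393 281.44817379  66.        ]
clock 6.15 pos [516.6 246.3 219.5] yawY 104.25 tilt 0.07 shift [-0.011   0.0328  0.1195] |0.124| q6 -2.05 w 41.8 gf 61.4 F [ 1.3  0.5 -2.6]
```

```bash
python3 -m pendant '[[-0.006,0.0165,0,0,0,0,0.03],[-0.006,0.0165,0,0,0,0,0.03],[0,0,0.02,0,0,0,0.03],[0,0,0.04,0,0,0,0.03],[0,0,0.04,0,0,0,0.03],[0,0,0.04,0,0,0,0.03],[0,0,0.02,0,0,0,0.03],[0,0,0.01,0,0,0,0.03],[0,0,0,0,0,0,0.03],[0,0,0,0,0,0,0.03]]'
python3 -c "
from h import *
todo(520,281,36)"
```

```text
clock: 7.15
position: [521.4, 283.4, 51.0]
ee_rot: [-0.125, 0.992, 0.001, 0.001]
contact_force: [0.4, -0.3, -2.2]
gripper_width: 41.6
grasp_force: 61.6
clock 7.15 pos [521.4 283.4  51. ] yawY 104.34 tilt 0.15 shift [ 0.002 -0.002  0.015] |0.015| q6 -2.09 w 41.6 gf 61.6 F [ 0.4 -0.3 -2.2]
```

```bash
python3 -m pendant '[[0,0,0.003,0,0,0,0.03],[0,0,0.003,0,0,0,0.03],[0,0,0.003,0,0,0,0.03],[0,0,0.002,0,0,0,0.03],[0,0,0.001,0,0,0,0.03],[0,0,0,0,0,0,0.03],[0,0,0,0,0,0,0.03]]'
python3 -m pendant '[[0,0,0.001,0,0,0,0.03],[0,0,0.001,0,0,0,0.03],[0,0,0,0,0,0,0.03]]'
```

```text
clock: 7.85
position: [520.4, 282.5, 37.8]
ee_rot: [-0.125, 0.992, -0.0, 0.0]
contact_force: [0.2, -0.2, -1.2]
gripper_width: 41.1
grasp_force: 61.6
clock: 8.15
position: [520.5, 282.5, 36.1]
ee_rot: [-0.125, 0.992, 0.0, 0.0]
contact_force: [-0.3, 0.6, -0.9]
gripper_width: 41.3
grasp_force: 61.7
```

```bash
python3 -m pendant '[[0,0,0.0005,0,0,0,0.03],[0,0,0,0,0,0,0.03]]'
python3 -m pendant '[[0,0,0.0005,0,0,0,0.03],[0,0,0,0,0,0,0.03]]'
```

```text
clock: 8.35
position: [520.6, 282.6, 36.0]
ee_rot: [-0.125, 0.992, 0.0, 0.0]
contact_force: [-1.7, -1.2, 1.7]
gripper_width: 41.5
grasp_force: 61.8
clock: 8.55
position: [520.7, 282.6, 35.9]
ee_rot: [-0.125, 0.992, 0.0, 0.001]
contact_force: [-1.2, -0.9, 5.4]
gripper_width: 41.1
grasp_force: 62.1
```

The ball rests on the floor. I'll release it with a small opening and rise straight up.

```bash
python3 -m pendant '[[0,0,0,0,0,0,0.042],[0,0,0,0,0,0,0.044],[0,0,0,0,0,0,0.047],[0,0,0,0,0,0,0.05],[0,0,0,0,0,0,0.055],[0,0,0,0,0,0,0.06],[0,0,0,0,0,0,0.06],[0,0,-0.005,0,0,0,0.06],[0,0,-0.01,0,0,0,0.06]]'
python3 -m pendant '[[0,0,-0.02,0,0,0,0.06],[0,0,-0.03,0,0,0,0.06],[0,0,-0.04,0,0,0,0.06],[0,0,-0.04,0,0,0,0.06],[0,0,-0.04,0,0,0,0.085],[0,0,0,0,0,0,0.085]]'
python3 - <<'E'
from h import *
todo(452.6,34.4,220,yaw=49.5); grab('wrist','w5.png')
E
```

```text
clock: 9.45
position: [520.0, 282.1, 49.6]
ee_rot: [-0.125, 0.992, -0.001, -0.001]
contact_force: [-0.7, 0.3, 0.4]
gripper_width: 60.1
grasp_force: 0.0
clock: 10.05
position: [523.2, 284.2, 228.0]
ee_rot: [-0.125, 0.992, 0.004, 0.007]
contact_force: [0.5, 0.3, 0.7]
gripper_width: 84.4
grasp_force: 0.0
clock 10.05 pos [523.2 284.2 228. ] yawY 104.39 tilt 0.86 shift [ 0.1305 -0.2245  0.005 ] |0.260| q6 -2.09 w 84.4 gf 0.0 F [0.5 0.3 0.7]
turn z (deg): 54.88560948932161
```

View pics/w5.png

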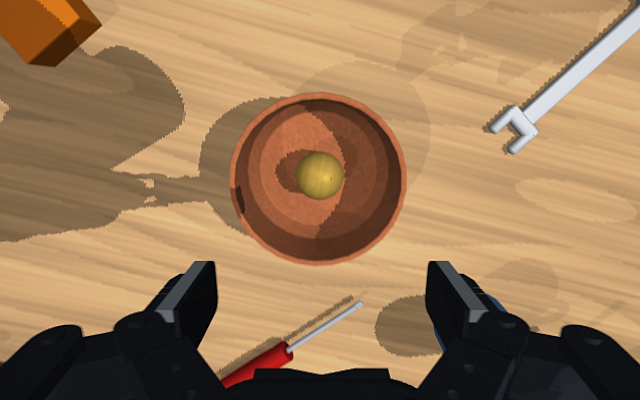

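Ball rests centred in the pot at (320,175). Now to the insert.

```bash
python3 -m pendant '[[0.015,-0.025,0,0,0,0,0.085],[0.023,-0.04,0,0,0,0,0.085],[0.023,-0.04,0,0,0,0,0.085],[0.023,-0.04,0,0,0,0,0.085],[0.023,-0.04,0,0,0,0,0.085],[0.0155,-0.0265,0,0,0,0,0.085],[0.008,-0.0135,0,0,0,0,0.085],[0,0,0,0,0,8,0.085],[0,0,0,0,0,8,0.085],[0,0,0,0,0,8,0.085],[0,0,0,0,0,8,0.085],[0,0,0,0,0,8,0.085]]'
python3 -m pendant '[[0,0,0,0,0,8,0.085],[0,0,0,0,0,7,0.085],[0,0,0,0,0,0,0.085],[0,0,0,0,0,0,0.085],[0,0,0,0,0,0,0.085]]'
python3 - <<'E'
from h import *
todo(452.6,34.4,220,yaw=49.5); grab('wrist','w6.png')
E
```

```text
clock: 11.3
position: [449.5, 32.4, 219.4]
ee_rot: [0.225, 0.974, -0.0, -0.0]
contact_force: [-0.3, 0.5, -0.4]
gripper_width: 85.1
grasp_force: 0.0
clock: 11.8
position: [449.5, 32.3, 219.7]
ee_rot: [0.347, 0.938, -0.0, -0.0]
contact_force: [0.6, 0.4, -0.4]
gripper_width: 84.6
grasp_force: 0.0
clock 11.80 pos [449.5  32.3 219.7] yawY 49.42 tilt 0.02 shift [-0.001   0.0036 -0.0003] |0.004| q6 -2.71 w 84.6 gf 0.0 F [ 0.6  0.4 -0.4]
turn z (deg): -0.07589424646511134
```

View pics/w6.png

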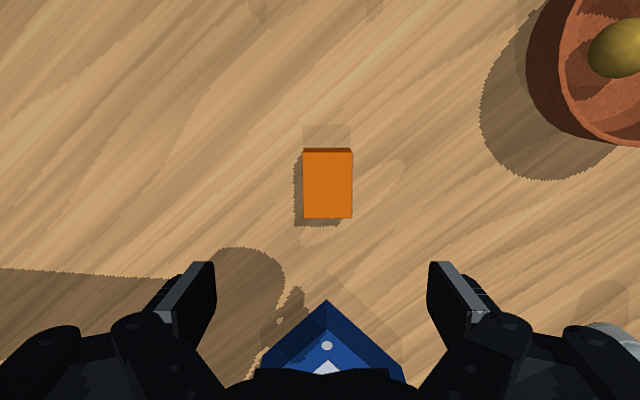

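Insert's top face is at u 303–352, v 152–218, nearly square to the fingers. I'll compute its pose.

```bash
cat > ins.py <<'E'
from h import *
d=grab('wrist'); hsv=cv2.cvtColor(d['image'],cv2.COLOR_RGB2HSV)
m=cv2.inRange(hsv,(8,190,165),(18,255,255)); m[260:]=0;m[:,420:]=0
m=cv2.morphologyEx(m,cv2.MORPH_OPEN,np.ones((3,3)))
c=max(cv2.findContours(m,0,1)[0],key=cv2.contourArea).reshape(-1,2)
w=pix2w(d,c,32)[:,:2].astype(np.float32); r=cv2.minAreaRect(w)
print(cv2.boundingRect(c),r)
a=r[2] if r[1][0]<r[1][1] else r[2]+90
todo(*r[0],43,yaw=a)
E
python3 ins.py
```

```text
(302, 152, 50, 66) ((453.3320617675781, 34.897117614746094), (42.86217498779297, 58.702392578125), 49.862335205078125)
clock 11.90 pos [449.5  32.2 219.7] yawY 49.38 tilt 0.01 shift [-0.0012  0.0045  0.1767] |0.177| q6 -2.71 w 84.8 gf 0.0 F [-0.3  0.4  0.1]
turn z (deg): -0.48498567732893605
```

```bash
python3 -m pendant '[[-0.001,0.0045,0.02,0,0,-0.5,0.085],[0,0,0.04,0,0,0,0.085],[0,0,0.04,0,0,0,0.085],[0,0,0.04,0,0,0,0.085],[0,0,0.025,0,0,0,0.085],[0,0,0.0115,0,0,0,0.085],[0,0,0,0,0,0,0.085],[0,0,0,0,0,0,0.07],[0,0,0,0,0,0,0.055],[0,0,0,0,0,0,0.047],[0,0,0,0,0,0,0.03],[0,0,0,0,0,0,0.03]]'
python3 -m pendant '[[0,0,0,0,0,0,0.03],[0,0,0,0,0,0,0.03],[0,0,0,0,0,0,0.03],[0,0,0,0,0,0,0.03]]'
python3 -c "
from h import *
todo(453.3,34.9,43,49.9)"
```

```text
clock: 13.1
position: [453.9, 35.2, 44.6]
ee_rot: [0.343, 0.939, 0.001, 0.001]
contact_force: [-1.0, 0.2, 6.0]
gripper_width: 42.2
grasp_force: 60.9
clock: 13.5
position: [453.9, 35.2, 44.6]
ee_rot: [0.343, 0.939, 0.001, 0.001]
contact_force: [-1.1, -0.4, 5.2]
gripper_width: 41.9
grasp_force: 60.9
clock 13.50 pos [453.9  35.2  44.6] yawY 49.84 tilt 0.14 shift [ 0.0003 -0.0006  0.0016] |0.002| q6 -2.71 w 41.9 gf 60.9 F [-1.1 -0.4  5.2]
turn z (deg): -0.05522098395218222
```

```bash
python3 -m pendant '[[0,0,-0.01,0,0,0,0.03],[0,0,-0.03,0,0,0,0.03],[0,0,-0.04,0,0,0,0.03],[0,0,-0.04,0,0,0,0.03],[0,0,-0.04,0,0,0,0.03],[0,0,-0.025,0,0,-4.5,0.03],[0,0,0,0,0,-8,0.03],[0,0,0,0,0,-8,0.03],[0,0,0,0,0,-8,0.03],[0,0,0,0,0,-8,0.03],[0,0,0,0,0,-6,0.03],[0,0,0,0,0,-2,0.03]]'
python3 -m pendant '[[-0.014,-0.013,0,0,0,0,0.03],[-0.03,-0.0285,0,0,0,0,0.03],[-0.03,-0.0285,0,0,0,0,0.03],[-0.03,-0.0285,0,0,0,0,0.03],[-0.03,-0.0285,0,0,0,0,0.03],[-0.014,-0.0135,0,0,0,0,0.03],[0,0,0,0,0,0,0.03],[0,0,0,0,0,0,0.03],[0,0,0,0,0,0,0.03]]'
python3 - <<'E'
from h import *
todo(612,-94,230,yaw=94.3); grab('wrist','w7.png')
E
```

```text
clock: 14.7
position: [452.6, 34.7, 228.9]
ee_rot: [-0.039, 0.999, 0.0, 0.0]
contact_force: [0.7, -0.0, -1.7]
gripper_width: 42.2
grasp_force: 61.5
clock: 15.6
position: [610.4, -93.6, 228.7]
ee_rot: [-0.038, 0.999, 0.0, -0.0]
contact_force: [-0.3, 0.8, -1.7]
gripper_width: 42.5
grasp_force: 61.5
clock 15.60 pos [610.4 -93.6 228.7] yawY 94.34 tilt 0.03 shift [-0.0015 -0.0006 -0.0013] |0.002| q6 -1.60 w 42.5 gf 61.5 F [-0.3  0.8 -1.7]
turn z (deg): 0.04006292988023574
```

View pics/w7.png

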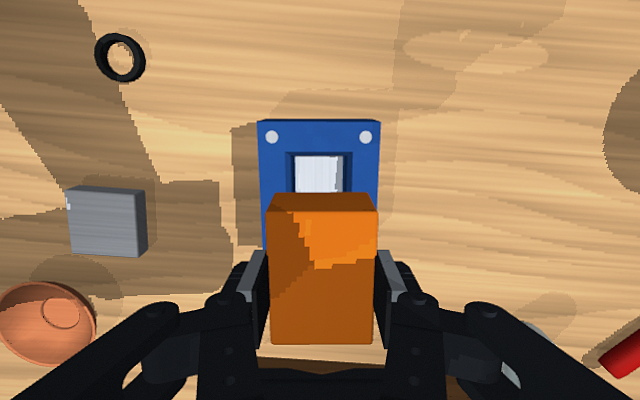

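Held insert at (322,270); the holder's far corners are at (258,122) and (380,122), and the recess is at (318,172), well aligned. I'll fit the holder's edges.

Run:
```python
from h import *
d=grab('wrist'); im=d['image'].astype(int); hsv=cv2.cvtColor(d['image'],cv2.COLOR_RGB2HSV)
print('col320',[tuple(hsv[v,320]) for v in range(116,128)],[tuple(hsv[v,320]) for v in range(146,160)])
print('row165',[tuple(hsv[165,u]) for u in range(284,300)],[tuple(hsv[165,u]) for u in range(338,354)])
m=cv2.inRange(hsv,(100,120,110),(130,255,255))
L=[];Rr=[]
for v in range(135,186):
    xs=np.nonzero(m[v,240:400])[0]+240; L.append((xs.min()-.5,v)); Rr.append((xs.max()+.5,v))
T=[(u,np.nonzero(m[110:150,u])[0].min()+109.5) for u in range(264,375)]
for n,p in(('L',L),('R',Rr),('T',T)):
    w=pix2w(d,p,52)[:,:2]; vx,vy,x,y=cv2.fitLine(w.astype(np.float32),cv2.DIST_HUBER,0,.01,.01).ravel()
    print(n,p[0],p[-1],'ang',np.degrees(np.arctan2(vy,vx)),'pt',x,y)
print(pix2w(d,[[272,137],[366,137]],52).round(1)); todo(612,-94,230)
```

```text
col320 [(np.uint8(16), np.uint8(111), np.uint8(212)), (np.uint8(16), np.uint8(114), np.uint8(229)), (np.uint8(14), np.uint8(101), np.uint8(166)), (np.uint8(111), np.uint8(255), np.uint8(67)), (np.uint8(108), np.uint8(213), np.uint8(61)), (np.uint8(109), np.uint8(195), np.uint8(131)), (np.uint8(108), np.uint8(194), np.uint8(166)), (np.uint8(109), np.uint8(190), np.uint8(160)), (np.uint8(109), np.uint8(189), np.uint8(159)), (np.uint8(109), np.uint8(192), np.uint8(158)), (np.uint8(109), np.uint8(190), np.uint8(158)), (np.uint8(109), np.uint8(194), np.uint8(158))] [(np.uint8(109), np.uint8(193), np.uint8(164)), (np.uint8(108), np.uint8(194), np.uint8(163)), (np.uint8(108), np.uint8(194), np.uint8(163)), (np.uint8(108), np.uint8(193), np.uint8(165)), (np.uint8(108), np.uint8(197), np.uint8(170)), (np.uint8(108), np.uint8(194), np.uint8(139)), (np.uint8(109), np.uint8(191), np.uint8(80)), (np.uint8(109), np.uint8(201), np.uint8(89)), (np.uint8(109), np.uint8(192), np.uint8(89)), (np.uint8(112), np.uint8(70), np.uint8(84)), (np.uint8(108), np.uint8(23), np.uint8(192)), (np.uint8(108), np.ui
[... 1362 characters left out ...]
p.uint8(94)), (np.uint8(108), np.uint8(196), np.uint8(91)), (np.uint8(109), np.uint8(199), np.uint8(91)), (np.uint8(109), np.uint8(191), np.uint8(95)), (np.uint8(108), np.uint8(193), np.uint8(136)), (np.uint8(109), np.uint8(193), np.uint8(169))]
L (np.float64(256.5), 135) (np.float64(259.5), 185) ang 4.010537 pt 586.1181 -147.60953
R (np.float64(379.5), 135) (np.float64(376.5), 185) ang 4.186056 pt 583.84106 -48.048004
T (264, np.float64(120.5)) (374, np.float64(121.5)) ang -85.64471 pt 555.6523 -100.67968
[[ 571.5 -136.5   52. ]
 [ 565.7  -60.1   52. ]]
clock 15.70 pos [610.7 -93.3 228.9] yawY 94.37 tilt 0.02 shift [-0.0013 -0.0008 -0.0011] |0.002| q6 -1.60 w 42.2 gf 61.5 F [-0.2  0.2 -1.3]
```

Run:
```python
from h import *
d=grab('wrist',None); s=arm.read_state(); z=s['position'][2]-12.6
w=pix2w(d,[[267,211],[378,211],[272,344],[373,344]],z); print(z,w.round(1),w.mean(0).round(1))
todo(615.5,-95.6,100,94.15)
print([tuple(map(int,d['image'][v,345])) for v in (190,193,196,206,209,212,215,340,343,346,349)])
```

```text
216.3427252564705 [[ 582.1 -116.4  216.3]
 [ 578.8  -74.   216.3]
 [ 641.5 -112.2  216.3]
 [ 638.3  -69.   216.3]] [610.2 -92.9 216.3]
clock 15.75 pos [610.8 -93.4 228.9] yawY 94.38 tilt 0.03 shift [-0.0044 -0.0026  0.1289] |0.129| q6 -1.60 w 42.3 gf 61.5 F [-0.2 -0.1 -0.8]
turn z (deg): 0.22551520238052092
[(9, 33, 66), (120, 60, 9), (114, 59, 12), (117, 60, 13), (105, 53, 10), (210, 107, 25), (228, 121, 28), (161, 83, 20), (142, 68, 11), (203, 164, 118), (197, 159, 114)]
```

```bash
python3 -m pendant '[[-0.0048,-0.0028,0.01,0,0,0.2,0.03],[0,0,0.03,0,0,0,0.03],[0,0,0.04,0,0,0,0.03],[0,0,0.03,0,0,0,0.03],[0,0,0.015,0,0,0,0.03],[0,0,0.005,0,0,0,0.03],[0,0,0,0,0,0,0.03],[0,0,0,0,0,0,0.03]]'
python3 -c "
from h import *
todo(615.8,-95.9,78,94.15)"
```

```text
clock: 16.55
position: [617.3, -96.5, 99.3]
ee_rot: [-0.036, 0.999, -0.0, 0.001]
contact_force: [1.1, 0.2, -1.9]
gripper_width: 42.5
grasp_force: 61.5
clock 16.55 pos [617.3 -96.5  99.3] yawY 94.13 tilt 0.12 shift [0.0015 0.0007 0.0213] |0.021| q6 -1.60 w 42.5 gf 61.5 F [ 1.1  0.2 -1.9]
turn z (deg): -0.015254420918083156
```

```bash
python3 -m pendant '[[0.001,0.0003,0.003,0,0,0,0.03],[0,0,0.003,0,0,0,0.03],[0,0,0.002,0,0,0,0.03],[0,0,0.002,0,0,0,0.03],[0,0,0,0,0,0,0.03]]'
python3 -m pendant '[[0,0,0.002,0,0,0,0.03],[0,0,0.002,0,0,0,0.03],[0,0,0.002,0,0,0,0.03],[0,0,0,0,0,0,0.03]]'
```

```text
clock: 17.05
position: [615.2, -96.3, 88.0]
ee_rot: [-0.036, 0.999, 0.0, -0.0]
contact_force: [-0.5, -0.5, -1.0]
gripper_width: 42.2
grasp_force: 61.5
clock: 17.45
position: [615.1, -96.3, 81.8]
ee_rot: [-0.036, 0.999, 0.0, -0.0]
contact_force: [-0.7, 0.0, -1.9]
gripper_width: 42.3
grasp_force: 61.5
```

It is in with no side contact. I'll go down to the plate.

```bash
python3 -m pendant '[[0,0,0.001,0,0,0,0.03],[0,0,0.001,0,0,0,0.03],[0,0,0.001,0,0,0,0.03],[0,0,0,0,0,0,0.03]]'
python3 -m pendant '[[0,0,0.001,0,0,0,0.03],[0,0,0.001,0,0,0,0.03],[0,0,0,0,0,0,0.03]]'
```

```text
clock: 17.85
position: [615.2, -96.3, 79.2]
ee_rot: [-0.036, 0.999, 0.0, -0.0]
contact_force: [0.3, 0.5, -1.7]
gripper_width: 42.4
grasp_force: 61.5
clock: 18.15
position: [615.4, -96.3, 77.4]
ee_rot: [-0.036, 0.999, -0.0, 0.0]
contact_force: [-1.1, -0.2, -0.6]
gripper_width: 42.4
grasp_force: 61.6
```

```bash
python3 -m pendant '[[0,0,0.001,0,0,0,0.03],[0,0,0,0,0,0,0.03]]'
python3 -m pendant '[[0,0,0.001,0,0,0,0.03],[0,0,0,0,0,0,0.03]]'
```

```text
clock: 18.35
position: [615.4, -96.3, 77.0]
ee_rot: [-0.036, 0.999, -0.0, 0.0]
contact_force: [-1.6, 0.3, 4.4]
gripper_width: 42.3
grasp_force: 62.1
clock: 18.55
position: [615.4, -96.3, 75.9]
ee_rot: [-0.036, 0.999, -0.0, 0.0]
contact_force: [-2.0, 0.7, 5.9]
gripper_width: 42.6
grasp_force: 62.2
```

Seated on the plate. I'll release, rise and close the fingers to press.

```bash
python3 -m pendant '[[0,0,0,0,0,0,0.045],[0,0,0,0,0,0,0.05],[0,0,0,0,0,0,0.06],[0,0,-0.02,0,0,0,0.065],[0,0,-0.03,0,0,0,0.065],[0,0,0,0,0,0,0.03],[0,0,0,0,0,0,0],[0,0,0,0,0,0,0],[0,0,0,0,0,0,0],[0,0,0,0,0,0,0]]'
python3 -m pendant '[[0,0,0.015,0,0,0,0],[0,0,0.01,0,0,0,0],[0,0,0.006,0,0,0,0],[0,0,0.002,0,0,0,0],[0,0,0.002,0,0,0,0],[0,0,0.002,0,0,0,0],[0,0,0,0,0,0,0]]'
```

```text
clock: 19.55
position: [614.9, -96.3, 124.3]
ee_rot: [-0.036, 0.999, -0.0, -0.001]
contact_force: [-0.3, 0.3, -0.0]
gripper_width: 0.3
grasp_force: 0.0
clock: 20.25
position: [615.6, -96.3, 88.5]
ee_rot: [-0.036, 0.999, -0.0, 0.0]
contact_force: [0.2, 0.5, -0.4]
gripper_width: -0.0
grasp_force: 0.0
```

```bash
python3 -m pendant '[[0,0,0.002,0,0,0,0],[0,0,0.002,0,0,0,0],[0,0,0.002,0,0,0,0],[0,0,0.002,0,0,0,0],[0,0,0,0,0,0,0]]'
python3 -m pendant '[[0,0,0.002,0,0,0,0],[0,0,0.001,0,0,0,0],[0,0,0,0,0,0,0]]'
```

```text
clock: 20.75
position: [615.7, -96.3, 81.2]
ee_rot: [-0.036, 0.999, -0.0, 0.001]
contact_force: [-0.5, 0.6, 4.6]
gripper_width: -0.2
grasp_force: 2.2
clock: 21.05
position: [615.7, -96.3, 78.0]
ee_rot: [-0.036, 0.999, -0.0, 0.001]
contact_force: [-1.0, 0.7, 4.8]
gripper_width: -0.3
grasp_force: 2.4
```

```bash
python3 -m pendant '[[0,0,0.001,0,0,0,0],[0,0,0.001,0,0,0,0],[0,0,0,0,0,0,0]]'
python3 -m pendant '[[0,0,0.001,0,0,0,0],[0,0,0.001,0,0,0,0],[0,0,0,0,0,0,0]]'
```

```text
clock: 21.35
position: [615.8, -96.3, 77.0]
ee_rot: [-0.036, 0.999, -0.0, 0.001]
contact_force: [-3.0, 0.1, 9.9]
gripper_width: -0.5
grasp_force: 5.0
clock: 21.65
position: [615.8, -96.4, 77.0]
ee_rot: [-0.037, 0.999, -0.0, 0.001]
contact_force: [-5.9, 2.0, 18.5]
gripper_width: 0.1
grasp_force: 9.2
```

Hard stop at TCP z 77.0 (tips at 52 mm), with the force rising. I'll press slightly more, retreat and look.

```bash
python3 -m pendant '[[0,0,0.001,0,0,0,0],[0,0,0,0,0,0,0],[0,0,-0.004,0,0,0,0],[0,0,-0.01,0,0,0,0],[0,0,-0.03,0,0,0,0],[0,0,-0.04,0,0,0,0],[0,0,-0.04,0,0,0,0],[0,0,-0.03,0,0,0,0],[0,0,0,0,0,0,0],[0,0,0,0,0,0,0]]'
python3 - <<'E'
from h import *
grab('wrist','w8.png'); im=grab('scene')['image'][90:290,230:430,::-1]; a=cv2.resize(im,(600,600),interpolation=cv2.INTER_CUBIC)
w=cv2.imread('pics/w8.png'); cv2.imwrite('pics/end.png',np.hstack([cv2.resize(a,(400,400)),w[:,120:520]]))
E
```

```text
clock: 22.65
position: [615.2, -96.1, 226.5]
ee_rot: [-0.036, 0.999, 0.0, 0.0]
contact_force: [-0.0, -0.2, -0.8]
gripper_width: 0.0
grasp_force: 0.0
```

View pics/end.png

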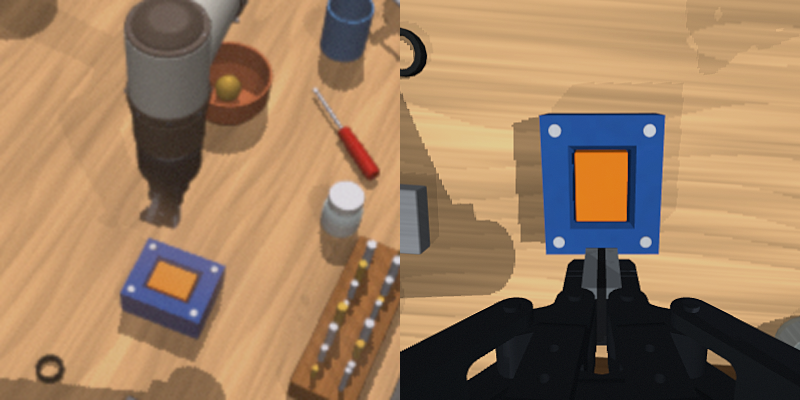

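The insert sits square and flush in the recess (right view, about (601,186)). The ball lies in the pot (left view, (229,88)), and the bystanders are undisturbed.

```bash
python3 -c "
from bench import arm
print(arm.job_done())"
```

```text
the job is handed in; nothing more can be done
None
```

The job is handed in at about 23 s of the 56 s allowed: the insert is pressed down to its stop and looks flush and square in the holder, the ball lies at the bottom of the pot, and the other things on the bench were not touched; no verdict was returned.

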